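# Load a float into the curing cabinet

### The arm

A 6-joint arm with a two-finger parallel gripper is mounted at the origin on the work surface. World frame = base frame: x ahead of the robot, y to its left, z up, the work surface at z = 0. Lengths are in mm, angles in rad, forces in N, time in s.
With the tool pointing down it reaches from about 350 to 975 mm from the base axis. Payload 4.9 kg.
Tool frame: the origin (TCP) lies at the very end of the fingers, on their centre line; the grasp point (between the pads) lies 19 mm behind it; z points along the fingers, y is the line along which they close (so a half turn about z gives the same grasp; the last joint's range is limited). The gripper opens to 85 mm and grips with 20 to 120 N. Pads are 22 mm wide; open, the fingers measure 114 mm over their backs; the gripper's body (76 mm by 85 mm) begins 54 mm behind the grasp point. The pads swing forward as they close: fully open they stand 13 mm farther back than shut.
Start: joints at [1.187, 0.053, 1.613, -0, 1.476, -0.119], TCP at [163.563, 603.199, 231.304] pointing down, gripper open.
Joint ranges: [-3.01, 3.01], [-1.01, 2.22], [0.06, 2.58], [-1.02, 4.17], [0.09, 2.62], [-3.14, 3.14]. Speed limits (rad/s): [2.57, 2.57, 3.14, 3.14, 3.14, 3.14].

### API

Orientations are given as a unit quaternion [x, y, z, w].
In Python, from station import arm, imaging, ticket gives the robot as it stands. Calls block until the motion is done:
- arm.move_to(position, orientation): joint-space move of the TCP to a pose.
- arm.move_linear(position, rot=None, vel=150, f_stop=None): straight line of the TCP; rot=None keeps the orientation; vel is the mean speed in mm/s. With f_stop (N) it stops when the force on the tool has changed by that much, and returns True; else False.
- arm.set_joints(angles): joint-space move.
- arm.grip(opening, squeeze=None): opening from 0.0 (shut) to 1.0 (fully open); squeeze is the grip in N (None keeps the last); returns when the fingers have stopped.
- arm.sleep(seconds).
- arm.solve_ik(position, orientation): joint angles nearest the present ones, or None.
- arm.get_state(): the state.
- imaging.camera(name): name is "scene" or "top"; returns (picture, depth): 480x640x3 uint8, red, green, blue; 480x640 float32, mm along the optical axis (not along the pixel's ray), 0 where there is no reading.
- imaging.camera_info(name): a dict with "intrinsics" (3x3 intrinsics, pixels), "R" (3x3) and "t" (3): a world point X has camera coordinates R X + t. Camera axes: x right, y down, z forward; pixel columns grow to the right and rows downward; lengths in mm; the calibration is good to about 2 mm. A picture is of the moment at which its call begins. camera_info takes no time and is no camera call.
A pose or a line that the arm cannot do raises arm.MotionError and nothing moves.
- ticket.hand_in(): hands the job in; it is judged then, once.
The state is a dict: "time_s": time; "joint_pos": joint angles; "joint_velocities": joint speeds; "effort": joint torques, N m; "position": TCP position; "tool_rot": TCP orientation; "ft_force": force on the tool from outside, world axes, zero at the start; "ft_torque": the same for the moment, N m; "width": opening from 0.0 (shut) to 1.0 (fully open); "grip_force": force on a finger pad.
Only numpy, scipy, OpenCV 4.12 (cv2) and the standard library are available. Lean on these libraries where they do the work, as an engineer would, in place of code of your own. Each camera call takes 0.05 s, during which the arm holds its last target. There are 200 camera calls.

### The job

Lay the pale green float in the V-blocks of the carrier board that stands on the curing cabinet's infeed deck, pointed nose towards the amber flap, and let go of it. Then slide the carrier by its red tab in through the flap, with the float riding on it, gently by feel until the board rests against the back stop inside, never pressing on that stop harder than 15 N; let go, so that the flap hangs shut behind the float and the tab stays outside. Leave the red float and everything else on the bench alone.

Things in the scene. Friction and masses are not known exactly. Their poses are not given: they have to be found in the camera images.
- float: pale green float with a cream band: hard spindle 130 mm long, 48 mm in diameter over its middle 20 mm (44 mm at 33 mm either side), 0.12 to 0.26 kg. Lies level in one of the rack's two cradles, its +x along the rack's +x. Origin at its middle, on its axis; +x along the axis to the pointed nose, 65 mm away; the tail ends in a flat disc with a brass plug
- redfloat: finished float of the same shape, red with a white band, in the rack's other cradle; bystander. Origin at its middle, on its axis
- rack: plywood rack fixed on the bench, base 130 x 200 x 12 mm, with two cradles 52.5 mm either side of its middle along its y. Each has two V-blocks 68 mm apart, 38 mm high above the bench, that carry a float with its axis along the rack's x, 46 mm above the bench. Origin: middle of the underside
- carrier: loose plywood carrier, 0.45 kg, flat on the deck between the guides, 2 mm play each side. Origin: underside, centre of the wide board (150 x 110 x 8 mm; front edge at x = 75 mm). +x points into the cabinet. A tongue 50 mm wide runs back to x = -264 mm and bears the red tab. V-blocks at x = -32 and 36 mm rise to 30 mm; a tail post at x = -72 to -66 mm, 24 mm wide, to 34 mm
- cradle (a point): on the carrier: where the float's origin lies when the float is nested in the V-blocks, nose along the carrier's +x (carrier frame 2, 0, 36 mm). Its tail then stands 3 mm before the tail post, which keeps the flap from pushing it off
- tab (a point): on the carrier: in the red grip tab, an upright web 12 mm thick along y, 26 mm long along x between two end flanges (5 mm thick, 22 mm wide; 36 mm over all), from 8 to 48 mm above the board's underside. The point lies on its middle, 34 mm above the underside (carrier frame -244, 0, 34 mm), 14 mm below its top. Pinch the web from above
- cabinet: white curing cabinet fixed on the bench: 270 mm deep, 200 wide, 165 high (188 over the lamp housing); in front an aluminium infeed deck, 362 mm long, top 10 mm above the bench, with guides 114 mm apart that rise 16 mm over it and run on inside. Mouth 126 mm wide, to 100 mm above the bench. Origin: on the bench, mid mouth, in the front face; +x level, inward, the way the carrier slides
- stop_near (a point): fixed point of the cabinet on the deck, 215 mm in from the mouth: the nearest place for the back stop's face. The stop, a rigid bar across the deck, hidden inside, is clamped at 0 to 36 mm beyond this point along the cabinet's x, as its last user left it; it is not measured and must be felt. The board's front edge meets its face. It does not give
- mouth (a point): fixed point of the cabinet, on the deck at mid mouth, in the front face (10 mm above the cabinet's origin). With the carrier home the middle of the tab is 68 to 104 mm outside it. Sliding the loaded carrier takes about 2 to 6 N, the flap adds up to 3 N; at the stop the force climbs steeply, some newtons per mm of further travel
- flap (a joint): angle of the amber flap in the mouth: 0 hanging shut, grows as it swings inward (never outward) to 1.45 rad. Hinged along its top, 100 mm above the bench, 10 mm behind the front face; 76 mm high, 120 wide; its lower edge hangs 24 mm above the bench, so that the tongue passes under. 0.16 to 0.28 kg: the float lifts it to about 1.2 rad and it falls shut once the float has passed
- tin: white and green resin tin, 84 mm in diameter, 110 mm high; bystander. Origin at the centre of its base
- hardener: yellow bottle with a red cap, 64 mm in diameter, 140 mm high; bystander. Origin at the centre of its base
- cup: paper mixing cup, 74 mm across, 85 mm high; bystander. Origin at the centre of its base
- file: file with a wooden handle, 290 mm long, lying on the bench; bystander. Origin under the ferrule
- roller: laminating roller with a blue handle, lying on the bench; bystander
There are look-alikes about, which are no part of the job. What is meant by the float is not blue, and is the smaller of those in its own colour.

How it is judged:
By the outcome, as a careful person would: the job done as asked, in the order asked, and still so for the second after the job is handed in, with the robot touching nothing.
It also fails if it takes over 61 s, if anything falls off the work surface, if the arm or the gripper's body presses on something with over 40 N, if the wrist force passes 120 N, or if a joint passes its speed limit or range.

## Working session

There is one attempt and no reset: what is moved stays moved. The work goes in short steps, each a Python script; the robot and the scene stay as the last script left them, time stands still between calls to the robot, and variables do not carry over. Pictures are saved under pics/ and viewed, at most 10 in all, crops included, and the job is handed in when it is done.

```bash
ls; mkdir -p pics; python3 - <<'E'
from station import arm, imaging
import cv2, numpy as np
for n in("scene","top"):
    p,d=imaging.camera(n); cv2.imwrite(f"pics/{n}0.png",p[:,:,::-1]); np.savez(f"{n}0.npz",p=p,d=d)
    i=imaging.camera_info(n); print(n,i)
    print((d>0).mean())
print(arm.get_state())
E
```

```text
pics
scene {'intrinsics': array([[487.59258273,   0.        , 318.40620612],
       [  0.        , 487.59258273, 241.47709312],
       [  0.        ,   0.        ,   1.        ]]), 'R': array([[-0.37806434,  0.9257742 ,  0.00307973],
       [ 0.47796123,  0.19803492, -0.85576588],
       [-0.79285587, -0.32206257, -0.51735412]]), 't': array([ 168.2444648 , -170.2793494 , 1598.87008423])}
0.9958821614583333
top {'intrinsics': array([[613.43047264,   0.        , 318.8141712 ],
       [  0.        , 613.43047264, 242.91466   ],
       [  0.        ,   0.        ,   1.        ]]), 'R': array([[-0.02174462, -0.99966493, -0.01404277],
       [-0.9820805 ,  0.02398801, -0.18692904],
       [ 0.18720326,  0.00972643, -0.98227305]]), 't': array([  57.47488943,  539.86553793, 1669.41325482])}
0.995810546875
{'time_s': 0.1, 'joint_pos': array([ 1.18701996e+00,  5.32992199e-02,  1.61417673e+00, -1.70009562e-05,
        1.47603452e+00, -1.18976240e-01]), 'joint_velocities': array([ 0.0003719 , -0.00267517, -0.00161348, -0.00149368,  0.0028118 ,
        0.00184833]), 'effort': array([ 5.42353773e-04, -3.94899380e+01, -3.71364498e+01, -2.65323609e-05,
        3.95374722e-03,  2.99665180e-05]), 'position': array([163.34303695, 602.67453295, 230.16881396]), 'tool_rot': array([ 1.32012714e-01,  9.91247559e-01, -9.30874002e-04, -2.30320202e-04]), 'ft_force': array([-0.19832812, -0.44438236, -0.45576524]), 'ft_torque': array([ 0.00038739, -0.03105046, -0.00544794]), 'grip_force': 0.0, 'width': 0.9935588786247067}
```

View pics/scene0.png

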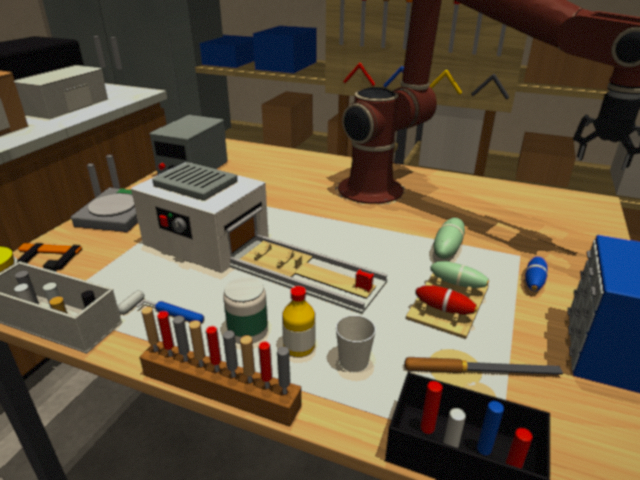

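View pics/top0.png

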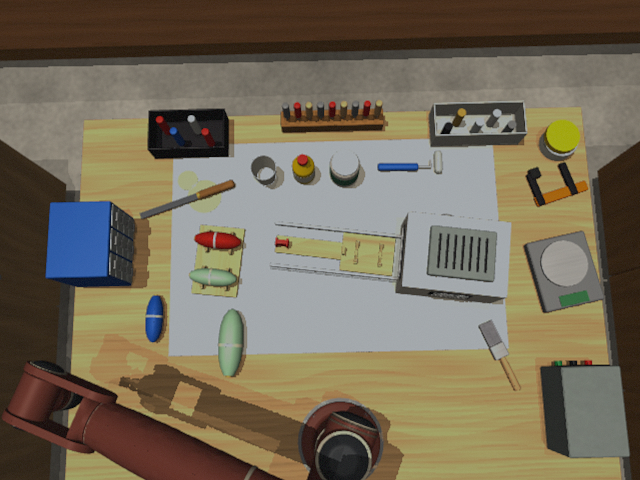

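The top view shows the float candidates: the large pale green one at (230,342), the small one in the rack at (213,277), the red one at (218,240), and a blue one at (154,318). In the scene view the small green one is at (459,273) and the large one at (450,238). I choose the small green float in the rack and will check it in a close crop.

```bash
python3 - <<'E'
import cv2, numpy as np
a=np.load("top0.npz")["p"][:,:,::-1]; b=np.load("scene0.npz")["p"][:,:,::-1]
A=cv2.resize(a[220:305,180:420],None,fx=3.3,fy=3.3,interpolation=cv2.INTER_CUBIC)
B=cv2.resize(b[225:335,225:500],None,fx=2.88,fy=2.88,interpolation=cv2.INTER_CUBIC)
w=min(A.shape[1],B.shape[1]); cv2.imwrite("pics/crop.png",np.vstack([A[:,:w],B[:,:w]])); print(A.shape,B.shape)
E
```

```text
(280, 792, 3) (317, 792, 3)
```

View pics/crop.png

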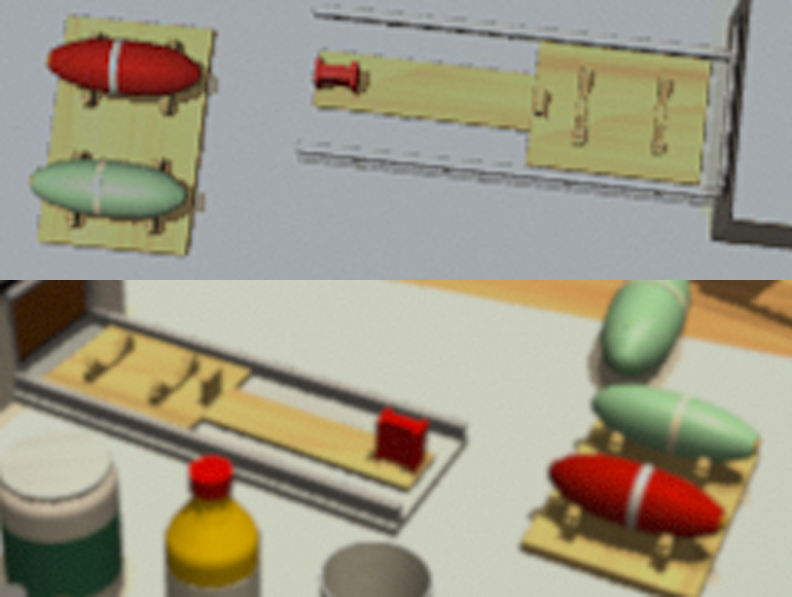

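The crop confirms the small pale green float, with its band at crop (98,187) towards the +y end. The red float shows an orange plug at its +y end (48,62). I'll zoom in on the green float's ends and get the measurements.

```bash
cat > h.py <<'E'
import numpy as np, cv2
from station import arm, imaging
from scipy.spatial.transform import Rotation as Rn
CI={n:imaging.camera_info(n) for n in("scene","top")}
def ray(n,uv):
    c=CI[n]; R=c["R"]; o=-R.T@c["t"]
    d=np.linalg.inv(c["intrinsics"])@np.array([uv[0],uv[1],1.]); return o,R.T@d
def onz(n,uv,z):
    o,d=ray(n,uv); return o+d*(z-o[2])/d[2]
def tri(a,b):   # top pixel, scene pixel -> point, gap
    o1,d1=ray("top",a); o2,d2=ray("scene",b)
    A=np.c_[d1,-d2]; s=np.linalg.lstsq(A,o2-o1,rcond=None)[0]
    p,q=o1+d1*s[0],o2+d2*s[1]; return (p+q)/2,np.linalg.norm(p-q)
def proj(n,X):
    c=CI[n]; x=c["intrinsics"]@(c["R"]@np.asarray(X,float)+c["t"]); return x[:2]/x[2]
def cloud(n,d,m):
    v,u=np.nonzero(m&(d>0)); c=CI[n]; z=d[v,u]
    P=np.linalg.inv(c["intrinsics"])@np.vstack([u*z,v*z,z]); return (c["R"].T@(P-c["t"][:,None])).T
def blobs(p,lo,hi,box,amin=30):
    h=cv2.cvtColor(p,cv2.COLOR_RGB2HSV); m=cv2.inRange(h,lo,hi)
    k=np.zeros_like(m); x0,y0,x1,y1=box; k[y0:y1,x0:x1]=m[y0:y1,x0:x1]
    k=cv2.morphologyEx(k,cv2.MORPH_CLOSE,np.ones((5,5)))
    n,l,s,c=cv2.connectedComponentsWithStats(k)
    return [(c[i],s[i,4],l==i) for i in range(1,n) if s[i,4]>amin]
E
python3 - <<'E'
from h import *
T=np.load("top0.npz");S=np.load("scene0.npz")
a=T["p"][:,:,::-1]; b=S["p"][:,:,::-1]
A=cv2.resize(a[258:296,182:244],None,fx=12,fy=12,interpolation=cv2.INTER_CUBIC)[:,:744]
B=cv2.resize(b[255:320,405:495],None,fx=8.26,fy=8.26,interpolation=cv2.INTER_CUBIC)[:,:743]
B=cv2.resize(B,(744,B.shape[0])); B=cv2.resize(B,None,fx=.55,fy=.55);A=cv2.resize(A,None,fx=.6,fy=.6)
w=min(A.shape[1],B.shape[1]);cv2.imwrite("pics/crop2.png",np.vstack([A[:,:w],B[:,:w]]))
for nm,I,box in(("top",T,(180,225,250,305)),("scene",S,(405,255,495,320))):
    for c,ar,m in blobs(I["p"],(50,30,60),(90,160,255),box):
        v,u=np.nonzero(m); P=cloud(nm,I["d"],m)
        mu=np.array([u.mean(),v.mean()]);w,V=np.linalg.eigh(np.cov(u,v));ax=V[:,1];s=(np.c_[u,v]-mu)@ax
        print(nm,mu,ar,"ends",mu+ax*s.min(),mu+ax*s.max(),"zmax",np.percentile(P[:,2],[50,90,98]),P.mean(0))
for nm,I,box in(("top",T,(265,225,300,260)),("scene",S,(345,260,385,300))):
    for c,ar,m in blobs(I["p"],(0,130,60),(8,255,255),box):
        P=cloud(nm,I["d"],m);v,u=np.nonzero(m);print("tab",nm,c,ar,u.min(),u.max(),v.min(),v.max(),P.mean(0),P.min(0),P.max(0))
# wood: carrier and rack in top
for nm,I,box in(("top",T,(185,225,402,300)),):
    for c,ar,m in blobs(I["p"],(15,60,90),(35,255,255),box,100):
        P=cloud(nm,I["d"],m);r=cv2.minAreaRect(np.argwhere(m)[:,::-1].astype(np.float32))
        print("wood",c,ar,r,np.percentile(P[:,2],[5,50,95]))
E
```

```text
top [212.43657331 276.6985173 ] 607 ends [235.10730909 278.88978711] [189.7577344  274.50646427] zmax [64.85922838 72.14582428 75.96879655] [450.79508749 340.48279761  63.99711838]
scene [445.75471698 269.45754717] 424 ends [457.34831666 276.44238258] [433.69266136 262.19047951] zmax [58.29556791 69.26649038 71.0426557 ] [457.94708798 316.59147383  56.26585801]
scene [472.56334232 277.52291105] 371 ends [486.3304151  280.80696492] [461.91258999 274.98223701] zmax [59.16706292 68.18678199 70.10653584] [469.872453   377.0080251   57.87183109]
tab top [281.7    242.1875] 80 276 288 238 246 [545.40424521 148.9494904   51.98356532] [534.88153374 131.72510085  16.27401611] [559.14463439 166.5573056   65.12590123]
tab scene [363.77351916 279.31010453] 287 356 373 269 290 [549.20311902 152.05476386  44.09240814] [479.84359121 115.03836982  13.35023239] [563.06611239 170.9462655   60.7567982 ]
wood [219.33944954 262.25418241] 1853 ((217.9617919921875, 260.81109619140625), (45.63957977294922, 69.5302734375), 7.001267433166504) [ 5.37378151 13.65687359 37.79377005]
wood [348.07747866 251.52560735] 3046 ((334.5, 250.00001525878906), (118.7138900756836, 38.319740295410156), 6.340191841125488) [12.24080904 19.12768456 28.2873783 ]
```

View pics/crop2.png

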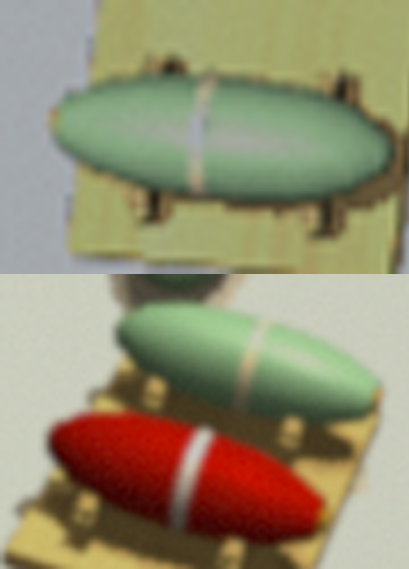

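The crop shows a brass-coloured tip on the +y end of the green float (left in the top view, right in the scene view). The red float shows the same. I'll check this numerically with end colours and a width profile, and measure the rest.

```bash
python3 - <<'E'
from h import *
T=np.load("top0.npz");S=np.load("scene0.npz")
hs=cv2.cvtColor(T["p"],cv2.COLOR_RGB2HSV)
mu=np.array([212.4,276.7]);ax=np.array([45.35,4.38]);ax/=np.linalg.norm(ax);nn=np.array([-ax[1],ax[0]])
for I,mu,e,nm in((T,mu,ax,"top"),):
  for t in list(range(-26,-17))+list(range(18,27)):
    q=mu+e*t; print(nm,t,I["p"][int(round(q[1])),int(round(q[0]))])
q0=np.array([487.,283.]);
for x in range(480,493): print("s",x,[tuple(map(int,S["p"][y,x])) for y in (279,281,283,285)])
for x in range(428,436): print("s",x,[tuple(map(int,S["p"][y,x])) for y in (263,266,269)])
# width profile: saturation/green mask
g=(T["p"].astype(int)); m=((g[:,:,1]-g[:,:,0])>12)&((g[:,:,1]-g[:,:,2])>0)
m=cv2.resize(m.astype(np.float32),None,fx=4,fy=4,interpolation=cv2.INTER_LINEAR)
W=[]
for t in np.arange(-26,27,2):
    W.append((int(t),round(sum(m[int((mu+ax*t+nn*s)[1]*4+2),int((mu+ax*t+nn*s)[0]*4+2)]>.5 for s in np.arange(-14,14,.25))*.25,1)))
print(W)
E
```

```text
top -26 [163 169 174]
top -25 [166 166 157]
top -24 [157 151 104]
top -23 [140 162 117]
top -22 [132 167 129]
top -21 [132 167 129]
top -20 [135 167 130]
top -19 [138 171 133]
top -18 [136 169 133]
top 18 [126 160 122]
top 19 [124 154 120]
top 20 [116 148 112]
top 21 [113 142 109]
top 22 [112 140 108]
top 23 [ 88 113  87]
top 24 [64 70 53]
top 25 [109  93  60]
top 26 [79 67 42]
s 480 [(148, 184, 134), (124, 157, 113), (95, 118, 85), (65, 82, 58)]
s 481 [(152, 188, 138), (127, 158, 115), (97, 120, 88), (62, 81, 57)]
s 482 [(155, 192, 139), (127, 160, 116), (99, 125, 91), (66, 85, 59)]
s 483 [(155, 195, 141), (133, 167, 121), (102, 130, 94), (69, 86, 61)]
s 484 [(159, 199, 144), (138, 173, 123), (106, 134, 97), (73, 90, 63)]
s 485 [(157, 198, 143), (143, 177, 128), (109, 133, 95), (89, 98, 64)]
s 486 [(156, 195, 140), (148, 169, 114), (115, 124, 78), (118, 110, 65)]
s 487 [(157, 184, 136), (165, 156, 94), (132, 118, 75), (140, 126, 85)]
s 488 [(169, 175, 143), (179, 157, 108), (164, 153, 124), (166, 158, 131)]
s 489 [(188, 191, 170), (188, 179, 153), (189, 188, 169), (191, 191, 172)]
s
[... 617 characters left out ...]
s 435 [(124, 152, 109), (115, 147, 105), (88, 110, 79)]
[(-26, np.float64(0.0)), (-24, np.float64(0.0)), (-22, np.float64(7.0)), (-20, np.float64(10.0)), (-18, np.float64(11.0)), (-16, np.float64(13.0)), (-14, np.float64(13.0)), (-12, np.float64(14.0)), (-10, np.float64(15.0)), (-8, np.float64(15.0)), (-6, np.float64(13.0)), (-4, np.float64(0.0)), (-2, np.float64(10.0)), (0, np.float64(13.0)), (2, np.float64(13.0)), (4, np.float64(13.2)), (6, np.float64(14.2)), (8, np.float64(15.2)), (10, np.float64(15.0)), (12, np.float64(15.0)), (14, np.float64(13.0)), (16, np.float64(13.2)), (18, np.float64(11.0)), (20, np.float64(8.2)), (22, np.float64(5.2)), (24, np.float64(0.0)), (26, np.float64(0.0))]
```

```bash
cat > meas.py <<'E'
from h import *
def edges(prof,s):  # half-height crossings of a profile
    p=prof-.5; i=np.nonzero(p[:-1]*p[1:]<0)[0]; return np.round(s[i]+p[i]/(p[i]-p[i+1])*(s[1]-s[0]),1)
def masks(p):
    h=cv2.cvtColor(p,cv2.COLOR_RGB2HSV)
    w=cv2.inRange(h,(15,55,60),(38,255,255))/255.; r=(cv2.inRange(h,(0,110,50),(9,255,255))|cv2.inRange(h,(172,110,50),(180,255,255)))/255.
    return w.astype(np.float32),r.astype(np.float32)
def samp(n,m,P):
    uv=np.array([proj(n,q) for q in P],np.float32); return cv2.remap(m,uv[:,:1],uv[:,1:],cv2.INTER_LINEAR)[:,0]
E
python3 - <<'E'
from meas import *
T=np.load("top0.npz");S=np.load("scene0.npz")
print("cam",[-CI[n]["R"].T@CI[n]["t"] for n in CI])
ax=np.array([45.35,4.38]);ax/=np.linalg.norm(ax);mu=np.array([212.4,276.7])
tail,g1=tri(mu-24.2*ax,(487.7,281.8)); nose,g2=tri(mu+23.7*ax,(430.5,267))
print("tail",tail,g1,"nose",nose,g2,"len",np.linalg.norm(tail-nose),"mid",(tail+nose)/2)
ta,no=[onz("top",mu+k*ax,46) for k in(-24.2,23.7)];print("top only z46",ta,no,np.linalg.norm(ta-no),(ta+no)/2)
for z in (40,46,52): print("scene only",z,(onz("scene",(487.7,281.8),z)+onz("scene",(430.5,267),z))/2)
w,r=masks(T["p"])
# tongue centre line at z=18 for columns
L=[]
for u in range(295,332,2):
    v=np.arange(230,265,.25);pr=cv2.remap(w,np.full((len(v),1),u,np.float32),v[:,None].astype(np.float32),1)[:,0]
    e=edges(pr,v)
    if len(e)==2: L.append([*onz("top",(u,e[0]),18)[:2],*onz("top",(u,e[1]),18)[:2]])
L=np.array(L);c=(L[:,:2]+L[:,2:])/2
k=np.polyfit(c[:,1],c[:,0],1); th=np.arctan(k[0]); print("tongue x=k*y+b",k,"rms",np.std(c[:,0]-np.polyval(k,c[:,1])),"width",np.median(np.linalg.norm(L[:,:2]-L[:,2:],axis=1))*np.cos(th))
d=-np.array([k[0],1])/np.hypot(k[0],1); n=np.array([-d[1],d[0]]);print("dir",d)
y0=50.;o=np.array([np.polyval(k,y0),y0])
s=np.arange(-150,200,.5)
for off in(-45,-35,-20,-15,15,20,35,45):
    print("wood",off,edges(samp("top",w,[[*(o+d*t+n*off),18] for t in s]),s))
for z,off in((58,0),(58,5),(58,-5),(18,0),(18,5)):
    print("red z",z,off,edges(samp("top",r,[[*(o+d*t+n*off),z] for t in s]),s))
q=np.arange(-70,70,.5)
for t in(60,80,100): print("across",t,edges(samp("top",w,[[*(o+d*t+n*a),18] for a in q]),q))
ws,rs=masks(S["p"])
for z in(18,):
  for off in(-15,-20,15,20,35,-35): print("scene wood",off,edges(samp("scene",ws,[[*(o+d*t+n*off),z] for t in s]),s))
for t in(-60,-40,-20,0,20,60,80,100): print("scene across",t,edges(samp("scene",ws,[[*(o+d*t+n*a),18] for a in q]),q))
for z,off in((58,0),(54,0),(40,10),(58,8)): print("scene red",z,off,edges(samp("scene",rs,[[*(o+d*t+n*off),z] for t in s]),s))
E
```

```text
cam [array([1412.66768298,  392.90107452,  680.9446131 ]), array([ 218.92158178,   28.26790612, 1741.54329371])]
tail [461.02092544 410.35917152  49.54113253] 1.0681688438690633 nose [445.24389291 279.63851198  45.16259807] 2.7328409185163802 len 131.7420857192383 mid [453.13240918 344.99884175  47.3518653 ]
top only z46 [461.48029876 411.70368274  46.        ] [445.37060947 278.15961765  46.        ] 134.51222773739778 [453.42545411 344.93165019  46.        ]
scene only 40 [441.87416583 345.06280945  40.        ]
scene only 46 [450.96194188 345.51063221  46.        ]
scene only 52 [460.04971793 345.95845498  52.        ]Traceback (most recent call last):
  File "<stdin>", line 16, in <module>
IndexError: too many indices for array: array is 1-dimensional, but 2 were indexed
```

```bash
cat > c.py <<'E'
from meas import *
T=np.load("top0.npz");S=np.load("scene0.npz")
print(T["p"][235:266:2,315].tolist())
w,r=masks(T["p"]);ws,rs=masks(S["p"])
L=[]
for u in range(295,332,2):
    v=np.arange(230,265,.25);pr=cv2.remap(w,np.full((len(v),1),u,np.float32),v[:,None].astype(np.float32),1)[:,0]
    e=edges(pr,v)
    if len(e)>=2: L.append([*onz("top",(u,e[0]),18)[:2],*onz("top",(u,e[-1]),18)[:2]])
L=np.array(L);c=(L[:,:2]+L[:,2:])/2
k=np.polyfit(c[:,1],c[:,0],1); th=np.arctan(k[0]); print("tongue",k,"rms",np.std(c[:,0]-np.polyval(k,c[:,1])),"width",np.median(np.linalg.norm(L[:,:2]-L[:,2:],axis=1))*np.cos(th))
d=-np.array([k[0],1])/np.hypot(k[0],1); n=np.array([-d[1],d[0]])
y0=50.;o=np.array([np.polyval(k,y0),y0]);print("dir",d,"o",o)
s=np.arange(-150,200,.5);q=np.arange(-70,70,.5)
A=lambda nm,m,t,a,z:edges(samp(nm,m,[[*(o+d*x+n*y),z] for x,y in np.broadcast(t,a)]),s if np.ndim(t) else q)
for off in(-45,-35,-18,18,35,45): print("wood",off,A("top",w,s,off,18),"| scene",A("scene",ws,s,off,18))
for z,off in((58,0),(58,5),(58,-5),(18,0),(18,5)): print("red z",z,off,A("top",r,s,off,z))
for t in(-60,-20,20,65,80,100): print("across",t,A("top",w,t,q,18),"| scene",A("scene",ws,t,q,18))
for z,off in((58,0),(54,0),(40,10),(58,8)): print("scene red",z,off,A("scene",rs,s,off,z))
E
python3 c.py
```

```text
[[162, 167, 171], [165, 169, 175], [165, 165, 144], [166, 162, 102], [163, 154, 99], [163, 162, 103], [165, 168, 109], [162, 163, 104], [163, 161, 103], [164, 156, 100], [168, 168, 105], [134, 137, 141], [165, 170, 173], [162, 168, 172], [165, 170, 174], [164, 169, 172]]Traceback (most recent call last):
  File "c.py", line 10, in <module>
    L=np.array(L);c=(L[:,:2]+L[:,2:])/2
                     ~^^^^^^
IndexError: too many indices for array: array is 1-dimensional, but 2 were indexed
```

```bash
sed -i 's/p=prof-.5; i=np.nonzero(p\[:-1\]\*p\[1:\]<0)\[0\]/p=prof-.5001; i=np.nonzero((p[:-1]>0)!=(p[1:]>0))[0]/' meas.py; sed -i '/^print(T\["p"\]/d' c.py; python3 c.py
```

```text
tongue [1.42777564e-01 5.25423184e+02] rms 0.7705569356884464 width 48.88798516159739
dir [-0.14134415 -0.98996052] o [532.56206236  50.        ]
wood -45 [68.9] | scene [62.8]
wood -35 [67.8] | scene [62.3]
wood -18 [-121.] | scene [-124.8 -115.3  -73.9]
wood 18 [-119.9] | scene [-124.3]
wood 35 [68.4] | scene [61.8]
wood 45 [67.3] | scene [62.8]
red z 58 0 [-117.2  -80.5]
red z 58 5 [-117.8 -108.8 -103.   -81.1]
red z 58 -5 [-119.3  -79.8]
red z 18 0 [-123.4 -113.  -109.8  -83. ]
red z 18 5 [-122.3  -83.7]
across -60 [-24.   23.9] | scene [-27.6  31.4]
across -20 [-24.1  25.7] | scene [-27.7  29.2]
across 20 [-25.2  24.5] | scene [-27.1  29.8]
across 65 [-25.7  23.9] | scene [-55.5  46.3]
across 80 [-55.6  57.1] | scene [-61.3  47.9]
across 100 [-56.1  57.4] | scene [-60.5  47.9]
scene red 58 0 [-124.3  -83.4]
scene red 54 0 [-123.3  -81.3]
scene red 40 10 [-126.4  -86.9]
scene red 58 8 [-126.7  -85.1]
```

```bash
cat > g.py <<'E'
from meas import *
th=np.deg2rad(7.9); d=np.array([-np.sin(th),-np.cos(th)]); n=np.array([-d[1],d[0]])
org=np.array([532.56,50.])+np.array([-0.14134,-0.98996])*142.5-1.0*n   # carrier origin (xy)
def quat(a,flip):  # a: angle of axis in deg, like th
    a=np.deg2rad(a); x=np.array([-np.sin(a),-np.cos(a),0])*(1 if flip else -1); z=np.array([0,0,-1.]); return Rn.from_matrix(np.c_[x,np.cross(z,x),z]).as_quat()
def st(*m):
    s=arm.get_state(); print(*m,"t%.2f"%s["time_s"],"p",s["position"].round(1),"F",s["ft_force"].round(1),"w%.3f g%.1f"%(s["width"],s["grip_force"])); return s
def snap(k):
    for c in("scene","top"):
        p,dd=imaging.camera(c); cv2.imwrite(f"pics/{c}{k}.png",p[:,:,::-1]); np.savez(f"{c}{k}.npz",p=p,d=dd)
E
python3 - <<'E'
from g import *
print("org",org,"cradle",org+2*d,"tab",org-244*d)
for f in(0,1):
    for P in([452.3,345.2,180],[452.3,345.2,28],[*(org+2*d),28],[*(org-244*d),25],[*(org+20*d),25]):
        j=arm.solve_ik(P,quat(7.3,f)); print(f,P,None if j is None else np.round(j,2))
E
```

```text
org [511.42854054 -90.93185545] cradle [511.15365144 -92.91287438] tab [544.96500977 150.75245358]
0 [452.3, 345.2, 180] [ 0.52 -0.04  1.8  -0.    1.39  0.65]
0 [452.3, 345.2, 28] [ 0.52  0.14  1.89 -0.    1.12  0.65]
0 [np.float64(511.15365144468734), np.float64(-92.91287438043948), 28] [-0.32  0.02  2.01 -0.    1.11 -0.2 ]
0 [np.float64(544.9650097698254), np.float64(150.7524535761845), 25] [ 0.14  0.13  1.9  -0.    1.11  0.27]
0 [np.float64(508.6796496160187), np.float64(-110.74204471872903), 25] [-0.36  0.03  2.01 -0.    1.1  -0.23]
1 [452.3, 345.2, 180] [ 0.52 -0.04  1.8  -0.    1.39 -2.49]
1 [452.3, 345.2, 28] [ 0.52  0.14  1.89 -0.    1.12 -2.49]
1 [np.float64(511.15365144468734), np.float64(-92.91287438043948), 28] [-0.32  0.02  2.01 -0.    1.11  2.95]
1 [np.float64(544.9650097698254), np.float64(150.7524535761845), 25] [ 0.14  0.13  1.9  -0.    1.11 -2.88]
1 [np.float64(508.6796496160187), np.float64(-110.74204471872903), 25] [-0.36  0.03  2.01 -0.    1.1   2.91]
```

```bash
python3 - <<'E'
from g import *
arm.move_to([452.3,345.2,130],quat(7.3,0)); snap(1); st("hover")
r=arm.move_linear([452.3,345.2,28.5],vel=100,f_stop=8); st("down",r)
arm.grip(0.3,squeeze=40); st("grip")
arm.move_linear([452.3,345.2,60],vel=80); snap(2); st("lift")
E
python3 - <<'E'
import cv2,numpy as np
a=cv2.imread("pics/top2.png")[210:310,170:420];b=cv2.imread("pics/scene2.png")[180:330,350:600]
cv2.imwrite("pics/v2.png",np.vstack([cv2.resize(a,None,fx=2.4,fy=2.4),cv2.resize(b,None,fx=2.4,fy=2.4)]))
E
```

```text
hover t1.68 p [452.  346.2 130.5] F [-0.   0.2  0.3] w1.002 g0.0
down False t2.85 p [453.  345.6  29.4] F [ 0.4 -0.2 -1. ] w1.001 g0.0
grip t3.28 p [454.2 345.5  30. ] F [ 5.2 -1.9  3.4] w0.551 g42.1
lift t3.92 p [451.7 345.   59.4] F [-1.  -0.4 -1.5] w0.548 g41.8
```

View pics/v2.png

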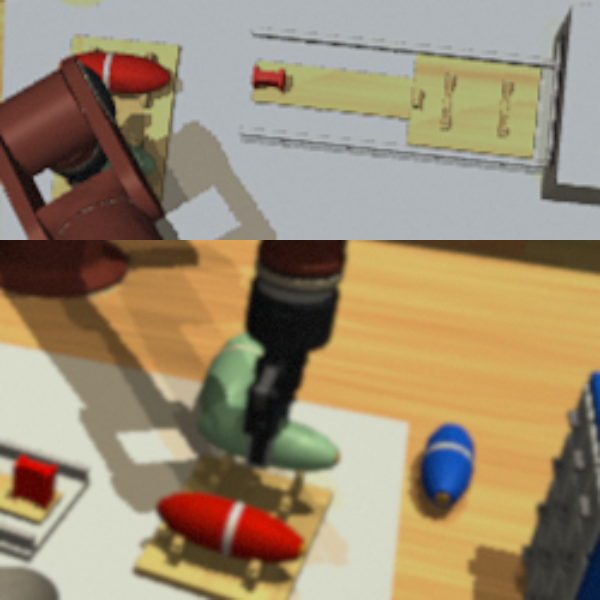

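The lift picture shows the float held near its middle and level, clear of its cradle, with the red float undisturbed. The grip force showed the true x slightly larger, in agreement with the top camera, so I drop the lateral correction.

```bash
sed -i 's/-1.0\*n /+0.3*n /' g.py; python3 - <<'E'
from g import *
q=quat(7.9,0); c=org+2*d
arm.move_linear([452.3,345.2,120],vel=150)
arm.move_linear([*c,120],rot=q,vel=220); st("over")
arm.move_linear([*c,45],vel=120); st("near")
snap(3)
E
python3 - <<'E'
import cv2,numpy as np
a=cv2.imread("pics/top3.png")[200:310,250:450];b=cv2.imread("pics/scene3.png")[150:320,200:420]
cv2.imwrite("pics/v3.png",np.hstack([cv2.resize(a,None,fx=2,fy=2),cv2.resize(b,(400,309))[:220]]) if 0 else np.vstack([cv2.resize(a,(500,275)),cv2.resize(b,(500,325*500//420))[:325]])) 
E
```

```text
over t6.63 p [512.3 -92.4 119.9] F [ 0.3 -0.2 -1.7] w0.548 g41.8
near t7.41 p [513.  -93.2  45.6] F [ 0.2 -0.5 -1. ] w0.544 g41.8
```

View pics/v3.png

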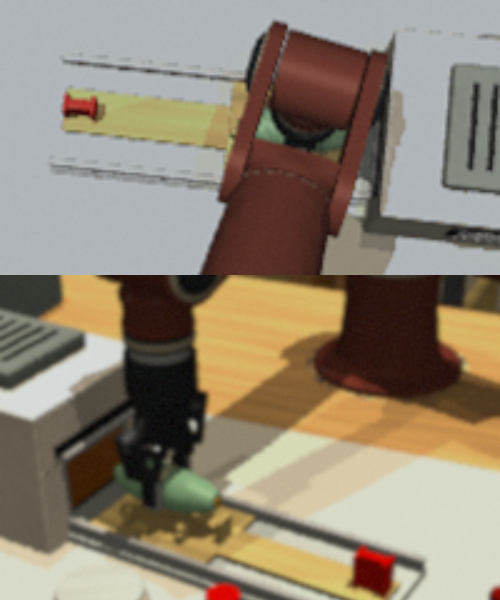

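The float hangs over the V-blocks with its nose towards the flap; the tail is at about scene pixel (296,249). I'll compare that against the tail post.

```bash
python3 - <<'E'
from g import *
S=np.load("scene3.npz")["p"]
c=org+2*d
for z in(60,62,64): print(z,proj("scene",[*(c-65*d),z]))
g=S.astype(int)
for v in range(243,256): print(v,[tuple(g[v,u]) and "%d,%d"%(g[v,u,1]-g[v,u,0],g[v,u,1]) for u in range(290,302)])
S0=np.load("scene0.npz")["p"]; 
print("post top-back",proj("scene",[*(org-72*d),44]),"post top-front",proj("scene",[*(org-66*d),44]))
A=cv2.resize(S0[230:310,225:385,::-1],None,fx=5,fy=5,interpolation=cv2.INTER_CUBIC)
for P,col in(([*(org-72*d),44],(255,0,0)),([*(org-66*d),44],(0,0,255)),([*(org+36*d),26],(0,200,0)),([*(org-32*d),26],(0,200,0)),([*(org-244*d),58],(255,255,0))):
    u=(proj("scene",P)-[225,230]+.5)*5; cv2.circle(A,tuple(int(x) for x in u),3,col,-1)
T0=np.load("top0.npz")["p"];B=cv2.resize(T0[222:280,265:405,::-1],None,fx=5.7,fy=5.7,interpolation=cv2.INTER_CUBIC)[:,:800]
for P,col in(([*(org-72*d),44],(255,0,0)),([*(org-66*d),44],(0,0,255)),([*(org+36*d),26],(0,200,0)),([*(org-32*d),26],(0,200,0)),([*(org-244*d),58],(255,255,0)),([*(org+75*d),18],(255,0,255))):
    u=(proj("top",P)-[265,222]+.5)*5.7; cv2.circle(B,tuple(int(x) for x in u),3,col,-1)
V=np.vstack([A[:,:B.shape[1]],B[:,:A.shape[1]]]);cv2.imwrite("pics/v4.png",cv2.resize(V,(int(V.shape[1]*600/V.shape[0]),600)))
E
```

```text
60 [295.25145173 250.64760947]
62 [295.23342839 249.93799696]
64 [295.21537294 249.22712029]
243 ['35,179', '37,177', '35,177', '28,170', '13,154', '-1,140', '-9,136', '-9,135', '-9,139', '-5,161', '-1,190', '1,206']
244 ['34,186', '35,182', '36,180', '34,178', '28,168', '13,150', '-3,136', '-8,144', '-6,160', '-3,183', '1,208', '3,218']
245 ['33,191', '35,190', '35,185', '36,182', '35,173', '23,152', '6,136', '-5,152', '-3,183', '-1,203', '2,215', '3,218']
246 ['33,188', '34,192', '34,190', '33,180', '32,161', '20,132', '6,121', '-4,147', '-7,177', '-4,196', '-2,205', '-4,209']
247 ['32,175', '32,181', '32,183', '28,172', '16,138', '-3,109', '-4,103', '-3,122', '-6,149', '-7,164', '-5,175', '-7,184']
248 ['31,155', '32,162', '29,162', '23,149', '-2,119', '-23,101', '-19,89', '-9,94', '-6,114', '-4,133', '-7,139', '-8,150']
249 ['27,138', '29,143', '26,140', '14,123', '-13,102', '-28,87', '-23,74', '-12,73', '-5,83', '-4,95', '-4,102', '-4,116']
250 ['26,122', '26,126', '22,122', '8,105', '-15,85', '-25,73', '-22,64', '-15,64', '-7,66', '-2,70', '-4,70', '-1,82']
251 ['20,102', '21,106', '22,102', '12,91', '-7,77', '-18,73', '-22,77', '-20,85', '-12,85', '-9,78', '-7,69', '-4,69']
252 ['18,86', '17,86', '19,89', '13,82', '-2,79', '-17,90', '-25,111', '-28,118', '-23,116', '-20,107', '-16,96', '-14,87']
253 ['13,73', '12,74', '9,75', '2,82', '-7,95', '-21,115', '-27,131', '-28,139', '-28,139', '-28,136', '-26,133', '-24,124']
254 ['0,70', '-3,71', '-5,71', '-12,87', '-21,112', '-26,133', '-29,144', '-31,148', '-31,151', '-33,154', '-31,152', '-28,142']
255 ['-11,71', '-13,73', '-16,75', '-19,94', '-25,121', '-31,139', '-32,150', '-33,156', '-33,162', '-32,164', '-32,155', '-28,140']
post top-back [298.56828104 257.31190641] post top-front [296.45010168 256.62281498]
```

View pics/v4.png

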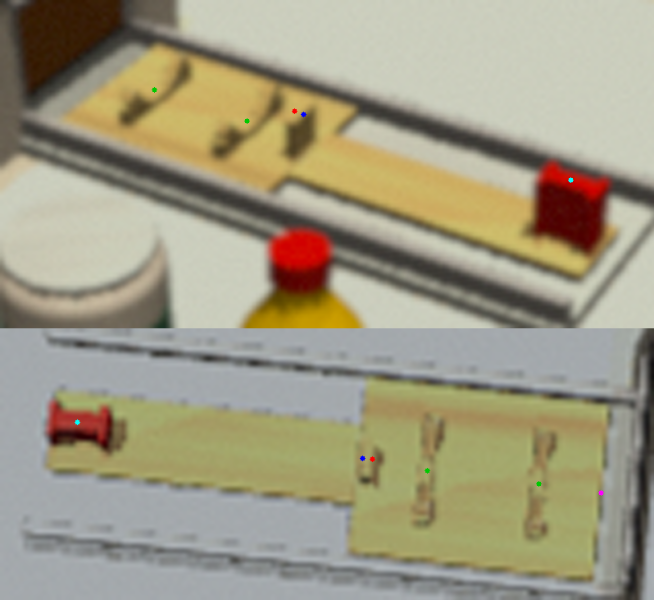

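Projected points land on the post, V-blocks, front edge and tab to within about 1 pixel, and the float's tail is at scene (295,249), where predicted. Now lowering and releasing.

```bash
python3 - <<'E'
from g import *
c=org+2*d
r=arm.move_linear([*c,33],vel=60); st("33")
r=arm.move_linear([*c,26.5],vel=15,f_stop=4); st("down",r)
arm.grip(0.72); st("open")
arm.move_linear([*c,110],vel=130); st("up")
t=org-244*d; arm.move_linear([*t,110],vel=220); arm.grip(0.5); st("tab hover")
snap(5)
E
python3 - <<'E'
import cv2,numpy as np
a=cv2.imread("pics/top5.png")[215:285,250:410];b=cv2.imread("pics/scene5.png")[200:310,220:400]
cv2.imwrite("pics/v5.png",np.vstack([cv2.resize(a,(600,262),interpolation=2),cv2.resize(b,(600,338*600//660+31)) if 0 else cv2.resize(b,(540,330),interpolation=2).copy() if 0 else cv2.resize(b,(600,337),interpolation=2)]))
E
```

```text
33 t7.86 p [512.  -92.9  32.4] F [ 0.1  0.1 -2.7] w0.550 g41.7
down True t8.18 p [513.1 -93.2  30. ] F [0.2 0.1 3.1] w0.548 g42.1
open t8.47 p [511.4 -92.8  28.5] F [ 0.6  0.5 -0. ] w0.719 g0.0
up t9.25 p [511.8 -92.9 109.2] F [ 0.6 -0.3 -0.6] w0.713 g0.0
tab hover t10.84 p [546.3 150.  110.1] F [-0.  -0.2 -0.3] w0.496 g0.0
```

View pics/v5.png

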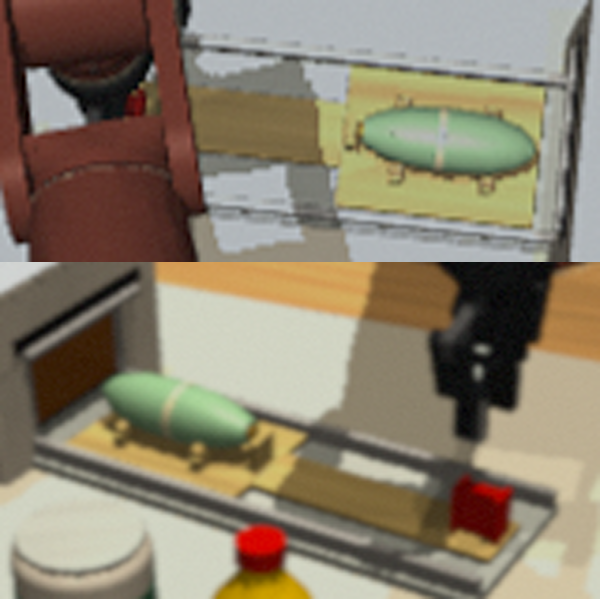

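The float is nested level in the V-blocks with its nose towards the flap and its tail ahead of the post (top crop 358–535,140). The gripper hangs over the tab. Now pinching the web.

```bash
python3 - <<'E'
from g import *
t=org-244*d
arm.move_linear([*t,60],vel=120)
r=arm.move_linear([*t,26],vel=60,f_stop=6); st("down",r)
s=arm.grip(0.0,squeeze=40); s=st("grip")
print("along",s["ft_force"][:2]@d,"lat",s["ft_force"][:2]@n)
E
```

```text
down False t12.22 p [546.3 150.6  25.9] F [-0.3 -0.9  0.2] w0.499 g0.0
grip t12.60 p [546.7 150.6  26.6] F [-0.5  0.5  2.1] w0.133 g42.9
along -0.4083633938239394 lat -0.5634747594116909
```

```bash
python3 - <<'E'
from g import *
t=org-244*d
for s in(30,80,130,175,205):
    r=arm.move_linear([*(t+s*d),26],vel=45,f_stop=13); x=st(s,r)
    print("   along %.1f lat %.1f"%(x["ft_force"][:2]@d,x["ft_force"][:2]@n),"pos",(x["position"][:2]-t)@d)
    if r: break
snap(6)
E
python3 - <<'E'
import cv2,numpy as np
a=cv2.imread("pics/top6.png")[205:305,250:450];b=cv2.imread("pics/scene6.png")[150:310,180:400]
cv2.imwrite("pics/v6.png",np.vstack([cv2.resize(a,(500,250),interpolation=2),cv2.resize(b,(480,349),interpolation=2) if 0 else cv2.resize(b,(500,350),interpolation=2)]))
E
```

```text
30 False t13.42 p [542.7 121.1  26.5] F [1.1 3.8 2.2] w0.127 g43.1
   along -3.9 lat 0.6 pos 29.660438232807582
80 False t14.68 p [535.8  72.1  26.6] F [1.  5.9 4.6] w0.137 g43.3
   along -6.0 lat 0.2 pos 79.17073308728466
130 False t15.93 p [528.8  22.6  26.5] F [0.8 6.7 4. ] w0.130 g43.3
   along -6.8 lat -0.1 pos 129.12602110003306
175 False t17.08 p [522.5 -22.   26.4] F [1.5 7.3 4.9] w0.132 g43.3
   along -7.4 lat 0.4 pos 174.19760328340558
205 False t17.90 p [518.2 -52.   26.3] F [0.9 5.9 3.9] w0.132 g43.3
   along -5.9 lat 0.1 pos 204.46430084824098
```

View pics/v6.png

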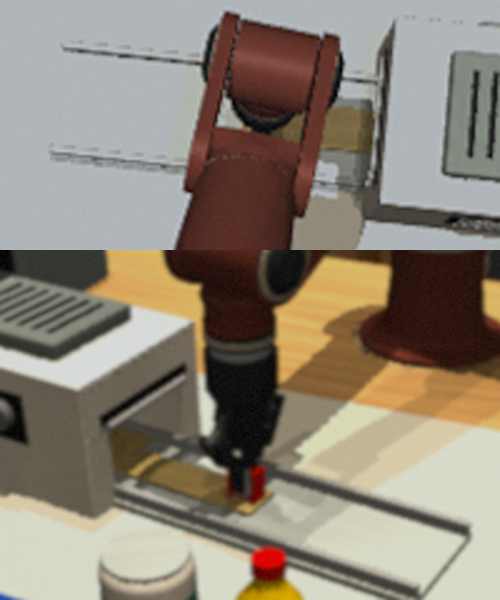

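The carrier is most of the way in. The flap is still lifted over the float and the tab is outside. Sliding friction with the flap is about 6–7 N. Now feeling slowly for the stop.

```bash
python3 - <<'E'
from g import *
t=org-244*d
def rep(m):
    x=st(m); print("   along %.1f lat %.1f pos %.2f"%(x["ft_force"][:2]@d,x["ft_force"][:2]@n,(x["position"][:2]-t)@d))
for s in(225,245,285):
    r=arm.move_linear([*(t+s*d),26],vel=12,f_stop=4.5); rep((s,r))
    if r: break
arm.sleep(.3); rep("settled")
E
```

```text
(225, False) t19.82 p [515.5 -71.2  26.3] F [1.9 7.8 4.3] w0.138 g43.4
   along -8.0 lat 0.9 pos 223.87
(245, False) t21.63 p [512.6 -91.3  26.2] F [-0.1  6.7  4.3] w0.131 g43.3
   along -6.7 lat -1.0 pos 244.23
(285, True) t23.20 p [ 510.5 -106.1   26.1] F [-0.8  1.7  2.9] w0.136 g43.2
   along -1.5 lat -1.1 pos 259.11
settled t23.50 p [ 510.6 -106.1   26.2] F [-1.8 -2.   3.4] w0.131 g43.2
   along 2.2 lat -1.5 pos 259.10
```

```bash
python3 - <<'E'
from g import *
t=org-244*d
def rep(m):
    x=st(m); f=x["ft_force"][:2]@d; print("   along %.1f lat %.1f pos %.2f"%(f,x["ft_force"][:2]@n,(x["position"][:2]-t)@d)); return f
rep("start")
for s in np.arange(260.5,290,1.5):
    r=arm.move_linear([*(t+s*d),26],vel=8,f_stop=8); f=rep((s,r))
    if r or f<-10: break
E
```

```text
start t23.50 p [ 510.6 -106.1   26.2] F [-1.8 -2.   3.4] w0.131 g43.2
   along 2.2 lat -1.5 pos 259.10
(np.float64(260.5), True) t23.77 p [ 510.7 -106.    26.3] F [-0.5  2.1  2.6] w0.131 g43.2
   along -2.0 lat -0.8 pos 259.05
```

```bash
python3 - <<'E'
from g import *
t=org-244*d
def rep(m):
    x=st(m); f=x["ft_force"][:2]@d; print("   along %.1f lat %.1f pos %.2f"%(f,x["ft_force"][:2]@n,(x["position"][:2]-t)@d)); return f
arm.sleep(.2); rep("rest")
for s in (259.6,260.2,260.8,261.4,262,262.6):
    r=arm.move_linear([*(t+s*d),26],vel=5,f_stop=9); f=rep((s,r)); arm.sleep(.1); f=rep("  hold")
    if r or f<-9: break
E
```

```text
rest t23.97 p [ 510.6 -106.    26.3] F [-0.3  1.5  4.1] w0.135 g43.2
   along -1.4 lat -0.5 pos 259.06
(259.6, False) t24.22 p [ 510.7 -106.    26.2] F [-0.5  4.3  5.2] w0.133 g43.5
   along -4.2 lat -1.1 pos 259.03
  hold t24.32 p [ 510.6 -106.    26.2] F [-0.9  4.4  5.2] w0.137 g43.5
   along -4.2 lat -1.5 pos 259.04
(260.2, False) t24.58 p [ 510.6 -106.    26.2] F [-0.5  6.3  5. ] w0.134 g43.5
   along -6.2 lat -1.3 pos 259.03
  hold t24.68 p [ 510.6 -106.    26.2] F [-0.6  6.5  6.4] w0.134 g43.5
   along -6.3 lat -1.5 pos 259.04
(260.8, False) t24.95 p [ 510.6 -106.    26.2] F [-0.1  8.1  5.1] w0.132 g43.6
   along -8.1 lat -1.2 pos 259.05
  hold t25.05 p [ 510.6 -106.    26.2] F [0.3 8.6 5.4] w0.130 g43.6
   along -8.6 lat -0.9 pos 259.05
(261.4, False) t25.32 p [ 510.6 -106.    26.2] F [ 0.9 11.4  5.9] w0.136 g43.6
   along -11.4 lat -0.7 pos 259.04
  hold t25.42 p [ 510.6 -106.    26.2] F [ 0.5 10.6  5.3] w0.135 g43.6
   along -10.6 lat -1.0 pos 259.05
```

The position is fixed at 259.05 mm while the force climbs about 3.5 N/mm to 11 N, so the board is on the stop. Now easing off, releasing and checking.

```bash
python3 - <<'E'
from g import *
t=org-244*d
arm.move_linear([*(t+260.0*d),26],vel=5); st("eased")
arm.grip(0.5); x=st("open"); p=x["position"]
arm.move_linear([*(t+258.5*d),130],vel=80); st("up")
arm.move_linear([480,60,200],vel=200); arm.move_to([380,330,250],quat(7.9,0)); arm.sleep(.5); st("away")
snap(7)
a=cv2.imread("pics/top7.png")[205:305,250:450];b=cv2.imread("pics/scene7.png")[150:310,180:400]
cv2.imwrite("pics/v7.png",np.vstack([cv2.resize(a,(500,250),interpolation=2),cv2.resize(b,(480,349) if 0 else (500,350),interpolation=2)]))
w,r=masks(np.load("top7.npz")["p"]); s=np.arange(-40,60,.5)
tt=org-244*d+259*d
for off,z in((0,58),(5,58),(0,18)): print("red",edges(samp("top",r,[[*(tt+d*k+n*off),z] for k in s]),s))
E
```

```text
eased t25.85 p [ 510.7 -106.    26.2] F [-0.7  4.2  5. ] w0.134 g43.5
open t26.26 p [ 510.1 -107.    25.5] F [ 0.1 -0.4 -0.6] w0.500 g0.0
up t27.71 p [ 510.3 -105.3  129.2] F [0.5 0.  0.1] w0.502 g0.0
away t30.39 p [380.1 329.8 250. ] F [0.4 0.1 0.1] w0.500 g0.0
red [-18.9  18.3]
red [-16.6  -8.6   9.5  16.9]
red [-16.4  20.8]
```

View pics/v7.png

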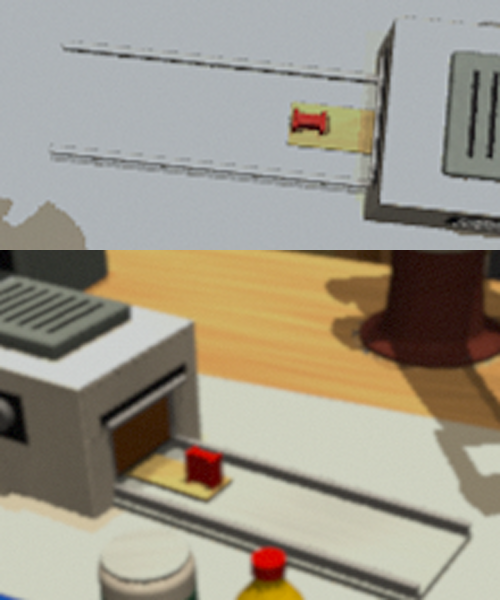

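The picture shows the amber flap hanging shut (scene crop 140,435) and the red tab outside at (205,467), about 70 mm from the mouth. Nothing else has moved.

```bash
python3 -c "
from station import ticket
print(ticket.hand_in())"
```

```text
the job is handed in; nothing more can be done
None
```

The pale green float is in the cabinet on its carrier, nose first. The board rests against the back stop (felt at about 11 N), the flap hangs shut with the tab outside, and the job was handed in at about 30 s.

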